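Nest the handled steel dishes on the tray

TASK

Put the three handled steel dishes away as one nest on the tray: the widest standing in the tray, the middle one inside it and the narrowest inside that, each right down on the floor of the one below, with the three handles spread round the nest about a third of a turn apart. The cap opener left in the widest dish has to come out: stand it upright on the worktop, off the tray. Leave the timer, the wipes and the label roll where they are.

Things in the scene. Friction and masses are not known exactly. Their poses are not given: they have to be found in the camera images.
- tray_floor (a point): Square shallow aluminium tray, 180 x 180 mm, rim 12 mm high and 3 mm thick, floor 3 mm thick, fixed to the worktop. The point is the centre of its floor's upper face; x and y run along its sides, z up.
- dish_wide_center (a point): The widest and lowest of three: round bright steel dish, 120 mm across the rim, 110 mm across the foot, 60 mm tall, walls and floor 3 mm thick, open at the top. The point lies on the dish's axis half-way up, 30 mm above its underside; z points up out of the mouth, x points from the axis towards the dish's one handle. Loose, about 220 g.
- dish_wide_grip (a point): Centre of the grip of that dish's handle, 82 mm out from the dish's axis along its x. A flat arm (12 mm wide, 8 mm thick) runs out from the rim, level with it, and ends in an upright bar that hangs down from it, free at its lower end: 35 mm tall (its top level with the rim, this point half-way down), 14 mm along x, 12 mm thick along y, so it can be pinched from above across y. Axes as the dish's.
- dish_mid_center (a point): The middle one of three: round bright steel dish, 96 mm across the rim, 86 mm across the foot, 72 mm tall, walls and floor 3 mm thick, open at the top. The point lies on the dish's axis half-way up, 36 mm above its underside; z points up out of the mouth, x points from the axis towards the dish's one handle. Loose, about 180 g.
- dish_mid_grip (a point): Centre of the grip of that dish's handle, 82 mm out from the dish's axis along its x. A flat arm (12 mm wide, 8 mm thick) runs out from the rim, level with it, and ends in an upright bar that hangs down from it, free at its lower end: 35 mm tall (its top level with the rim, this point half-way down), 14 mm along x, 12 mm thick along y, so it can be pinched from above across y. Axes as the dish's.
- dish_tall_center (a point): The narrowest and tallest of three: round bright steel dish, 72 mm across the rim, 62 mm across the foot, 84 mm tall, walls and floor 3 mm thick, open at the top. The point lies on the dish's axis half-way up, 42 mm above its underside; z points up out of the mouth, x points from the axis towards the dish's one handle. Loose, about 150 g.
- dish_tall_grip (a point): Centre of the grip of that dish's handle, 82 mm out from the dish's axis along its x. A flat arm (12 mm wide, 8 mm thick) runs out from the rim, level with it, and ends in an upright bar that hangs down from it, free at its lower end: 35 mm tall (its top level with the rim, this point half-way down), 14 mm along x, 12 mm thick along y, so it can be pinched from above across y. Axes as the dish's.
- decapper_center (a point): Waisted orange tube-cap opener, 35 mm across and 70 mm tall, standing upright and loose inside the widest dish at the start (it then rises 13 mm above that dish's rim). The point is its centre, 35 mm above its foot; z points up.
- timer_center (a point): Bystander: flat white countdown timer, 66 x 64 x 18 mm, lying face up; the point is its centre. Leave alone.
- wipe_pack_center (a point): Bystander: pale pack of surface wipes with a green flap, 112 x 75 x 41 mm; the point is its centre. Leave alone.
- label_roll_center (a point): Bystander: white roll of labels lying flat, 66 mm across, 28 mm high; the point is its centre. Leave alone.

How it is judged:
By the outcome, as a careful person would: the job done as asked, in the order asked, and still so for the second after the job is handed in, with the robot touching nothing.
It also fails if it takes over 72 s, if anything falls off the work surface, if the arm or the gripper's body presses on something with over 40 N, if the wrist force passes 120 N, or if a joint passes its speed limit or range.

ROBOT

A 6-joint arm with a two-finger parallel gripper is mounted at the origin on a cart in front of the work surface, level with it; the furniture and walls round the work are solid. World frame = base frame: x ahead of the robot, y to its left, z up, the work surface at z = 0. Lengths are in mm, angles in rad, forces in N, time in s.
With the tool pointing down it reaches from about 300 to 775 mm from the base axis. Payload 14.6 kg.
Tool frame: the origin (TCP) lies at the centre of the arm's flange, where the gripper is bolted on; the fingertips stand 199 mm ahead of it and the grasp point (between the pads) lies 180 mm ahead of it; z points along the fingers, y is the line along which they close (so a half turn about z gives the same grasp; the last joint's range is limited). The gripper opens to 94 mm and grips with 3 to 60 N. Pads are 16 mm wide; open, the fingers measure 119 mm over their backs; the gripper's body (75 mm by 177 mm) begins 78 mm behind the grasp point.
Start: joints at [-1.302, 0.3, 1.521, -0, 1.321, -0.067], TCP at [181.232, -519.274, 404.646] pointing down, gripper open.
Joint ranges: [-3.03, 3.03], [-0.79, 2.21], [0.23, 2.52], [-1.04, 4.18], [0, 3.07], [-2.55, 2.55]. Speed limits (rad/s): [2.22, 2.22, 2.57, 3.14, 3.14, 3.14].

INTERFACE

Orientations are given as [roll, pitch, yaw] about the fixed x, y, z axes, in that order (R = Rz(yaw) Ry(pitch) Rx(roll)).
In Python, from cell import manip, optics, workorder gives the robot as it stands.
- The arm moves only by the tool step_arm, never from a script. Its argument "increments" is a list that holds one entry, the list of rows, each a list of 7 numbers: the turn, a rotation vector about the tool's x, y, z as a fraction of full scale, then the shift along the tool's x, y, z as a fraction of full scale, then the closure, from -1 (fully open) to 1 (shut). In form: [[[wx, wy, wz, tx, ty, tz, fingers], ...]]. A call has 1 to 5 rows; each row shifts and turns the commanded pose from where the row before left it, along the tool's axes as they then stand; what a row does not reach is not made up. Full scale, the value 1, is 40 mm for a shift and 45 degrees for a turn. A row lasts 1/10 s, in which the tool goes at most 50 mm and 8.59 degrees, less where a joint would pass 70% of its speed; a pose out of reach is approached as far as the arm can. A call with a number of a shift or a turn outside -1 to 1 is refused whole. A call with a gripper value outside its range is refused whole. The fingers move at their own pace and stop on an object; "newtons" is the grip in N (left out, the last holds). Time passes only in rows, so rows that do not move let the fingers close. It gives the time, the measured TCP pose, the force, the opening and the grip force at its end, in the units of the state.
- manip.read_state(): the state, without advancing time (a new reading comes with each control period).
- optics.camera(name): name is "scene" or "top"; returns a dict with "frame" (384x512x3 uint8, red, green, blue), "range_z" (384x512 float32, mm along the optical axis (not along the pixel's ray), 0 where there is no reading), "mtx" (3x3 intrinsics, pixels), "cam_to_world" (4x4, takes a point from camera to world coordinates). Camera axes: x right, y down, z forward; pixel columns grow to the right and rows downward; lengths in mm; the calibration is good to about 2 mm. A picture is of the moment at which its call begins.
- workorder.sign_off(): hands the job in; it is judged then, once.
The state is a dict: "clock": time; "joints": joint angles; "qd": joint speeds; "effort": joint torques, N m; "eef_pos": TCP position; "eef_rot": TCP orientation; "wrist_force": force on the tool from outside, world axes, zero at the start; "moment": the same for the moment, N m; "finger_gap": finger opening in mm; "finger_force": force on a finger pad.
Only numpy, scipy, OpenCV 4.12 (cv2) and the standard library are available. Lean on these libraries where they do the work, as an engineer would, in place of code of your own. Each camera call takes 0.05 s, during which the arm holds its last target. There are 200 camera calls.

## Working session

There is one attempt and no reset: what is moved stays moved. The work goes in short steps, Python scripts to look and compute and a tool call to move; the robot and the scene stay as the last step left them, time stands still between calls to the robot, and variables do not carry over. Pictures are saved under pics/ and viewed, at most 10 in all, crops included, and the job is handed in when it is done.

Besides the shell and the picture viewer there is one more tool, called after "Emit:" as name([rows], argument=value, ...), one row to a line, values as JSON. step_arm: Moves the arm, as the interface text tells. Its arguments: {"type":"object","properties":{"increments":{"type":"array","items":{"type":"array","items":{"type":"array","items":{"type":"number"}}}},"newtons":{"type":"number"}},"required":["increments"]}

```bash
ls; mkdir -p pics; python3 - <<'E'
from cell import manip, optics
import cv2, numpy as np
for n in ("top","scene"):
    c=optics.camera(n); cv2.imwrite(f"pics/{n}0.png",c["frame"][:,:,::-1]); np.savez(f"pics/{n}0.npz",**c)
    print(n,c["mtx"].round(1).tolist(),c["cam_to_world"].round(3).tolist())
print(manip.read_state())
E
```

```text
pics
top [[358.9, 0.0, 256.4], [0.0, 358.9, 195.1], [0.0, 0.0, 1.0]] [[0.001, -0.993, 0.122, 454.075], [-1.0, -0.001, 0.004, -110.347], [-0.004, -0.122, -0.992, 1221.436], [0.0, 0.0, 0.0, 1.0]]
scene [[411.4, 0.0, 255.1], [0.0, 411.4, 188.6], [0.0, 0.0, 1.0]] [[-0.652, -0.543, 0.529, -93.779], [-0.758, 0.466, -0.456, 495.006], [0.001, -0.698, -0.716, 982.923], [0.0, 0.0, 0.0, 1.0]]
{'clock': 0.1, 'joints': array([-1.30159942e+00,  3.00426582e-01,  1.52153767e+00,  2.74953012e-05,
        1.32069686e+00, -6.66174411e-02]), 'qd': array([-0.00042344, -0.00157448, -0.00272893,  0.00109394,  0.00050069,
        0.00011245]), 'effort': array([ 1.34997339e-03, -5.32644582e+01, -3.53282332e+01,  7.09121092e-02,
        2.34559318e-02, -8.16697707e-05]), 'eef_pos': array([ 181.22772877, -519.25193774,  404.12900044]), 'eef_rot': array([-3.14052834e+00, -9.76983568e-05,  3.35807479e-01]), 'wrist_force': array([ 0.48445836,  0.15207037, -0.3621849 ]), 'moment': array([-0.03818704, -0.0035694 ,  0.01860895]), 'finger_force': 0.0, 'finger_gap': 94.1411088267034}
```

View pics/top0.png

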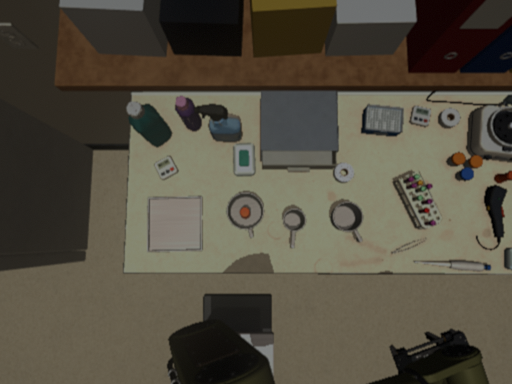

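View pics/scene0.png

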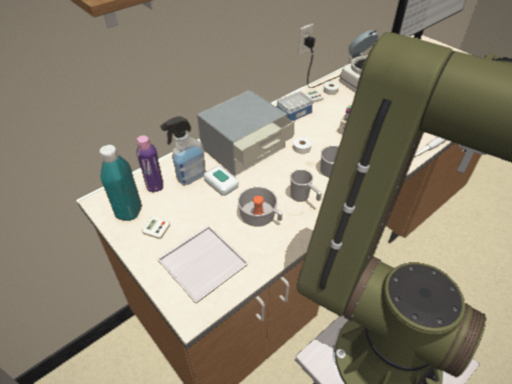

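```bash
cat > h.py <<'E'
import numpy as np, cv2
def load(n): return dict(np.load(f"pics/{n}.npz"))
def ray(c,uv,z):
    uv=np.atleast_2d(uv).astype(float); p=np.c_[uv,np.ones(len(uv))]@np.linalg.inv(c["mtx"]).T@c["cam_to_world"][:3,:3].T
    o=c["cam_to_world"][:3,3]; return o+p*((z-o[2])/p[:,2])[:,None]
def cloud(c):
    v,u=np.indices(c["range_z"].shape); r=c["range_z"]
    p=np.stack([u,v,np.ones_like(u)],-1)@np.linalg.inv(c["mtx"]).T*r[...,None]
    return p@c["cam_to_world"][:3,:3].T+c["cam_to_world"][:3,3]
def crop(c,u0,v0,w,h,s,out):
    cv2.imwrite(out,cv2.resize(c["frame"][v0:v0+h,u0:u0+w,::-1],None,fx=s,fy=s,interpolation=cv2.INTER_CUBIC))
E
python3 - <<'E'
from h import *
c=load("top0"); crop(c,140,130,240,140,3.3,"pics/c1.png")
P=cloud(c)
Z=P[...,2]
for n,u0,v0,u1,v1,h in(("wide",222,186,270,245,60),("tall",276,200,310,255,84),("mid",325,195,375,248,72)):
    z=Z[v0:v1,u0:u1]; m=(np.abs(z-h)<8)
    v,u=np.nonzero(m); pts=P[v0:v1,u0:u1][m][:,:2]
    print(n,m.sum(),np.median(z[m]))
    # rim circle: robust fit
    R={"wide":60,"tall":36,"mid":48}[n]
    from scipy.optimize import least_squares
    c0=pts.mean(0)+[15,0]
    f=least_squares(lambda q:np.hypot(*(pts-q).T)-(R-2.),c0,loss="soft_l1",f_scale=2).x
    d=np.hypot(*(pts-f).T); hp=pts[d>R+6]; 
    hd=(hp-f).mean(0); print(f,np.degrees(np.arctan2(hd[1],hd[0])),len(hp),np.sqrt(np.mean(np.minimum(abs(d[d<R+4]-R+2),9)**2)), d.max())
for q in((150,198),(200,198),(200,250),(150,250),(175,223)): print(q,ray(c,q,12)[0].round(),P[q[1],q[0]].round())
E
```

```text
wide 219 59.88658800264943
[544.56784275 -68.65383347] -166.0716348691046 22 2.9441053225671387 86.43031155962926
tall 168 83.78848872795993
[ 509.89543007 -224.57776637] 175.51273174507145 51 3.506927113799309 83.2829179846178
mid 198 71.765697303509
[ 524.26204689 -398.05760502] -152.4587245911495 40 2.1992123580461724 85.19096853961102
(150, 198) [593. 256.  12.] [593. 256.  13.]
(200, 198) [593.  86.  12.] [593.  86.  10.]
(200, 250) [418.  83.  12.] [418.  83.  10.]
(150, 250) [418. 249.  12.] [418. 253.   2.]
(175, 223) [508. 169.  12.] [508. 170.   6.]
```

View pics/c1.png

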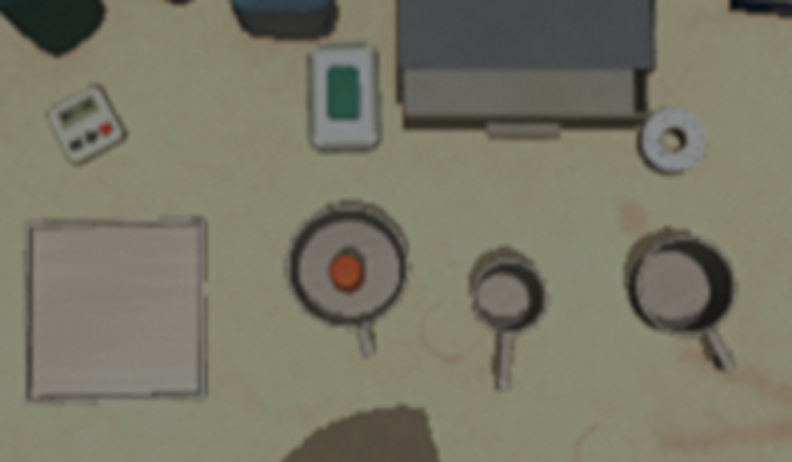

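```bash
python3 - <<'E'
from h import *
c=load("top0"); P=cloud(c)
k=[(140+a/3.3-.35,130+b/3.3-.35) for a,b in((27,221),(205,217),(206,399),(27,400))]
t=ray(c,k,12); print(t.round(1).tolist(),t.mean(0)); print(cv2.minAreaRect(t[:,:2].astype(np.float32)))
h=cv2.cvtColor(c["frame"],cv2.COLOR_RGB2HSV)[186:245,222:270]
m=(h[...,0]<15)&(h[...,1]>130); v,u=np.nonzero(m); print(m.sum(),ray(c,(222+u.mean(),186+v.mean()),73), P[186:245,222:270][m].mean(0),P[186:245,222:270][m][:,2].max())
q=P[186:245,222:270].reshape(-1,3);q=q[(q[:,2]>66)&(q[:,2]<80)];print(len(q),(q.min(0)+q.max(0))/2,q.max(0)-q.min(0))
# rim midpoints: hough-free check by outer ring extents
for n,(u0,v0,u1,v1),H,R in(("wide",(222,186,270,245),60,60),("tall",(276,200,310,255),84,36),("mid",(325,195,375,248),72,48)):
    p=P[v0:v1,u0:u1]; p=p[abs(p[...,2]-H)<4]; x=p[:,0];y=p[:,1]
    print(n,"xmax-R",x.max()-R,"handle tip x",x.min(), "y mid", end=" ")
    s=p[x>x.max()-R*1.0]; print((s[:,1].min()+s[:,1].max())/2, np.ptp(s[:,1]))
E
```

```text
[[597.5, 263.5, 12.0], [601.7, 80.2, 12.0], [416.5, 75.6, 12.0], [415.3, 256.6, 12.0]] [507.73569986 168.9821414   12.        ]
((506.97613525390625, 169.5530242919922), (185.66978454589844, 183.37916564941406), 1.4374439716339111)
84 [[540.41528176 -67.61721102  73.        ]] [540.72163973 -67.4775825   69.12013112] 75.57394445333603
80 [541.2447085  -67.43896123  70.79745391] [32.40314223 28.95761134  9.55298108]
wide xmax-R 544.1647029297183 handle tip x 461.2389216121788 y mid -68.47401222282065 117.26595078730526
tall xmax-R 513.7004641976281 handle tip x 426.8901456539009 y mid -224.81352305063623 70.04812200794566
mid xmax-R 525.4613326774672 handle tip x 448.9078415586548 y mid -397.49604894929627 93.72912627788821
```

Emit:
step_arm([
  [[0, 0, 0.1425, 0, 0, 0, -0.17], [0, 0, 0.1425, 0, 0, 0, -0.17], [0, 0, 0.1425, 0, 0, 0, -0.17], [0, 0, 0, 0.75, -0.94, 0, -0.17], [0, 0, 0, 0.75, -0.94, 0, -0.17]],
], newtons=30)

```text
clock: 0.6
eef_pos: [241.4, -443.4, 403.9]
eef_rot: [-3.14, 0.0, -0.002]
wrist_force: [1.4, 0.3, 0.3]
finger_gap: 57.9
finger_force: 0.0
```

Emit:
step_arm([
  [[0, 0, 0, 0.75, -0.94, 0, -0.17], [0, 0, 0, 0.75, -0.94, 0, -0.17], [0, 0, 0, 0.75, -0.94, 0, -0.17], [0, 0, 0, 0.75, -0.94, 0, -0.17], [0, 0, 0, 0.75, -0.94, 0, -0.17]],
])

```text
clock: 1.1
eef_pos: [392.0, -254.3, 404.6]
eef_rot: [-3.142, 0.0, -0.0]
wrist_force: [0.6, -0.8, 1.4]
finger_gap: 55.1
finger_force: 0.0
```

Emit:
step_arm([
  [[0, 0, 0, 0.75, -0.94, 0, -0.17], [0, 0, 0, 0.75, -0.94, 0, -0.17], [0, 0, 0, 0.75, -0.94, 0, -0.17], [0, 0, 0, 0.75, -0.94, 0, -0.17], [0, 0, 0, 0.75, -0.94, 0, -0.17]],
])

```text
clock: 1.6
eef_pos: [542.1, -66.2, 404.5]
eef_rot: [-3.142, 0.0, 0.0]
wrist_force: [0.5, -0.1, -0.9]
finger_gap: 54.9
finger_force: 0.0
```

Emit:
step_arm([
  [[0, 0, 0, -0.02, 0.02, 1, -0.17], [0, 0, 0, 0, 0, 1, -0.17], [0, 0, 0, 0, 0, 1, -0.17], [0, 0, 0, 0, 0, 0.9, -0.17], [0, 0, 0, 0, 0, 0.55, -0.17]],
])

```text
clock: 2.1
eef_pos: [539.7, -68.7, 223.6]
eef_rot: [-3.141, 0.004, 0.0]
wrist_force: [-0.5, -0.9, 1.0]
finger_gap: 55.4
finger_force: 0.0
```

Emit:
step_arm([
  [[0, 0, 0, 0, 0, 0, 0.6], [0, 0, 0, 0, 0, 0, 1], [0, 0, 0, 0, 0, 0, 1], [0, 0, 0, 0, 0, 0, 1], [0, 0, 0, 0, 0, 0, 1]],
])

```text
clock: 2.6
eef_pos: [540.7, -68.9, 228.2]
eef_rot: [3.141, -0.003, 0.0]
wrist_force: [-1.5, 0.7, 7.8]
finger_gap: 33.2
finger_force: 30.0
```

Emit:
step_arm([
  [[0, 0, 0, 0, 0, -0.5, 1], [0, 0, 0, 0, 0, -1, 1], [0, 0, 0, 0, 0, -1, 1], [0, 0, 0, -0.79, -0.43, 0, 1], [0, 0, 0, -0.79, -0.43, 0, 1]],
])

```text
clock: 3.1
eef_pos: [476.4, -34.2, 328.0]
eef_rot: [3.141, -0.003, -0.001]
wrist_force: [0.4, 0.3, -0.1]
finger_gap: 33.2
finger_force: 30.0
```

Emit:
step_arm([
  [[0, 0, 0, -0.79, -0.43, 0, 1], [0, 0, 0, -0.79, -0.43, 0, 1], [0, 0, 0, 0, 0, 1, 1], [0, 0, 0, 0, 0, 1, 1], [0, 0, 0, 0, 0, 0, 1]],
])

```text
clock: 3.6
eef_pos: [412.8, 0.1, 244.0]
eef_rot: [-3.141, 0.006, 0.0]
wrist_force: [-1.2, -1.1, -1.3]
finger_gap: 33.4
finger_force: 30.0
```

Emit:
step_arm([
  [[0, 0, 0, 0, 0, 0.3, 1], [0, 0, 0, 0, 0, 0.15, 1], [0, 0, 0, 0, 0, 0, 1], [0, 0, 0, 0, 0, 0.03, 1], [0, 0, 0, 0, 0, 0, 1]],
])

```text
clock: 4.1
eef_pos: [414.2, -0.1, 228.1]
eef_rot: [3.142, -0.001, 0.0]
wrist_force: [-0.1, -0.4, -1.0]
finger_gap: 32.9
finger_force: 30.0
```

```bash
python3 - <<'E'
from cell import manip, optics
from h import *
s=manip.read_state(); print(s["eef_pos"],s["wrist_force"],s["eef_rot"])
c=optics.camera("scene"); P=cloud(c); h=cv2.cvtColor(c["frame"],cv2.COLOR_RGB2HSV)
m=(h[...,0]<15)&(h[...,1]>150)&(P[...,2]<110)&(abs(P[...,0]-412)<60)&(abs(P[...,1])<60); p=P[m]; print(len(p),p.min(0),p.max(0))
E
```

```text
[ 4.14182537e+02 -1.05822514e-01  2.28105027e+02] [-0.13074756 -0.40034968 -0.96991483] [ 3.14150609e+00 -8.51706831e-04  2.55101367e-05]
92 [398.2026519  -14.51073284   6.08751975] [411.54309428  16.02889155  72.74488784]
```

Emit:
step_arm([
  [[0, 0, 0, 0, 0, 0.03, 1], [0, 0, 0, 0, 0, 0.03, 1], [0, 0, 0, 0, 0, 0, 1]],
])

```text
clock: 4.45
eef_pos: [414.1, -0.1, 225.2]
eef_rot: [3.142, -0.0, 0.0]
wrist_force: [-1.1, 0.3, 1.7]
finger_gap: 33.8
finger_force: 30.0
```

Emit:
step_arm([
  [[0, 0, 0, 0, 0, 0.03, 1], [0, 0, 0, 0, 0, 0, 1], [0, 0, 0, 0, 0, 0, 1]],
])

```text
clock: 4.75
eef_pos: [414.3, 0.0, 225.0]
eef_rot: [-3.142, -0.001, 0.0]
wrist_force: [-7.3, 0.8, 24.6]
finger_gap: 33.4
finger_force: 30.1
```

Emit:
step_arm([
  [[0, 0, 0, 0, 0, -0.03, 1], [0, 0, 0, 0, 0, 0, 0.1], [0, 0, 0, 0, 0, 0, -0.2], [0, 0, 0, 0, 0, 0, -0.5], [0, 0, 0, 0, 0, 0, -0.5]],
])

```text
clock: 5.25
eef_pos: [414.0, -0.1, 224.9]
eef_rot: [-3.142, 0.0, 0.0]
wrist_force: [0.8, 0.6, -0.5]
finger_gap: 62.2
finger_force: 0.0
```

Emit:
step_arm([
  [[0, 0, 0, 0, 0, -0.3, -0.5], [0, 0, 0, 0, 0, -0.7, -0.5], [0, 0, 0, 0, 0, -1, -0.5], [0, 0, 0, 0, 0, -0.8, -0.5], [0, 0, 0, 0, 0, 0, -0.5]],
])

```text
clock: 5.75
eef_pos: [414.5, -0.1, 340.6]
eef_rot: [3.141, -0.007, 0.0]
wrist_force: [0.5, 0.2, -0.9]
finger_gap: 70.3
finger_force: 0.0
```

```bash
cat >> h.py <<'E'
from scipy.optimize import least_squares
SP={"wide":60,"tall":36,"mid":48}
def dish(c,n,near,H,reach=100):
    "circle fit of rim points at height H near a guess; gives centre, handle angle, tip radius, rms"
    P=cloud(c); R=SP[n]; p=P[(abs(P[...,2]-H)<5)&(np.hypot(P[...,0]-near[0],P[...,1]-near[1])<reach)][:,:2]
    f=np.array(near,float)
    for k in (14,7,5):
        d=np.hypot(*(p-f).T); q=p[abs(d-R+1.5)<k]
        f=least_squares(lambda x:np.hypot(*(q-x).T)-(R-1.5),f,loss="soft_l1").x
    d=np.hypot(*(p-f).T); g=p[(d>R+5)&(d<95)]-f; a=np.arctan2(*g.mean(0)[::-1]) if len(g) else np.nan
    return f.round(1),np.degrees(a).round(1),len(q),len(g),d[d<95].max().round(1)
E
python3 - <<'E'
from cell import manip, optics
from h import *
for n in("top","scene"):
    c=optics.camera(n); np.savez(f"pics/{n}1.npz",**c)
    for a in(("wide",(544,-68),60),("tall",(511,-225),84),("mid",(525,-398),72)): print(n,a[0],*dish(c,*a))
    P=cloud(c);h=cv2.cvtColor(c["frame"],cv2.COLOR_RGB2HSV)
    m=(h[...,0]<15)&(h[...,1]>150)&(P[...,2]<110)&(abs(P[...,0]-412)<60)&(abs(P[...,1])<60); p=P[m]; print(len(p), len(p) and (p.min(0),p.max(0)))
crop(load("scene1"),140,140,200,140,4,"pics/c2.png")
E
```

```text
top wide [545.3 -68.3] -166.2 161 24 87.3
top tall [ 514.8 -224.7] 175.7 103 59 88.1
top mid [ 526.2 -397.1] -152.4 136 42 87.7
0 0
scene wide [545.1 -66.2] -166.8 86 21 88.7
scene tall [ 513.1 -221.1] 177.0 21 46 83.9Traceback (most recent call last):
  File "<stdin>", line 5, in <module>
  File "h.py", line 22, in dish
    return f.round(1),np.degrees(a).round(1),len(q),len(g),d[d<95].max().round(1)
                                                           ~~~~~~~~~~~^^
    return umr_maximum(a, axis, None, out, keepdims, initial, where)
ValueError: zero-size array to reduction operation maximum which has no identity
```

Emit:
step_arm([
  [[0, 0, 0, 0.427, 0.729, 0, -0.5], [0, 0, 0, 0.427, 0.729, 0, -0.5], [0, 0, 0, 0.427, 0.729, 0, -0.5], [0, 0, -0.152, 0, 0, 0, -0.5], [0, 0, -0.152, 0, 0, 0, -0.5]],
])

```text
clock: 6.35
eef_pos: [465.3, -88.3, 335.0]
eef_rot: [-3.14, 0.003, 0.242]
wrist_force: [0.3, -0.2, -0.5]
finger_gap: 70.4
finger_force: 0.0
```

```bash
python3 - <<'E'
from cell import manip, optics
from h import *
s=manip.read_state(); print(s["eef_pos"],s["eef_rot"],s["clock"])
c=optics.camera("scene"); np.savez("pics/scene2.npz",**c)
crop(c,150,130,180,135,4,"pics/c2.png")
E
```

```text
[465.33758416 -88.32494518 335.00208708] [-3.13995714e+00  2.93510163e-03  2.42030509e-01] 6.35
```

View pics/c2.png

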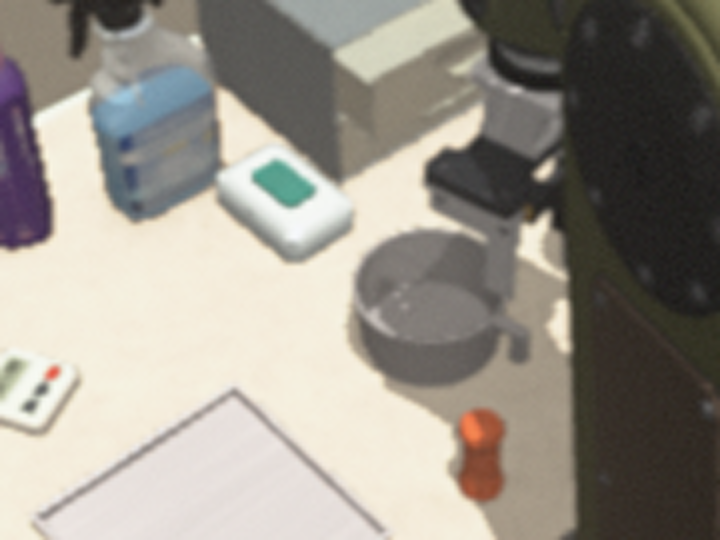

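The crop shows the opener upright on the worktop at about (480,455). The wide dish is empty at (430,300), with the gripper above its handle at (515,335). Descend and grip.

Emit:
step_arm([
  [[0, 0, 0, 0, 0, 1, -0.5], [0, 0, 0, 0, 0, 1, -0.5], [0, 0, 0, 0, 0, 0.6, -0.5], [0, 0, 0, 0, 0, 0.25, -0.5], [0, 0, 0, 0, 0, 0, -0.5]],
], newtons=60)

```text
clock: 6.9
eef_pos: [465.0, -87.4, 221.7]
eef_rot: [-3.14, 0.003, 0.238]
wrist_force: [0.1, 0.4, -0.4]
finger_gap: 70.7
finger_force: 0.0
```

Emit:
step_arm([
  [[0, 0, 0, 0, 0, 0, 0.3], [0, 0, 0, 0, 0, 0, 0.6], [0, 0, 0, 0, 0, 0, 0.8], [0, 0, 0, 0, 0, 0, 1], [0, 0, 0, 0, 0, 0, 1]],
])

```text
clock: 7.4
eef_pos: [465.3, -87.6, 223.4]
eef_rot: [3.141, -0.001, 0.239]
wrist_force: [0.8, 0.8, 0.1]
finger_gap: 33.9
finger_force: 0.0
```

Emit:
step_arm([
  [[0, 0, 0, 0, 0, 0, 1], [0, 0, 0, 0, 0, 0, 1], [0, 0, 0, 0, 0, 0, 1], [0, 0, 0, 0, 0, 0, 1], [0, 0, 0, 0, 0, 0, 1]],
])

```text
clock: 7.9
eef_pos: [465.3, -87.5, 223.1]
eef_rot: [-3.142, 0.0, 0.239]
wrist_force: [0.7, 0.1, 0.5]
finger_gap: 11.5
finger_force: 60.0
```

Emit:
step_arm([
  [[0, 0, 0, 0, 0, -0.25, 1], [0, 0, 0, 0, 0, -0.5, 1], [0, 0, 0, 0, 0, -0.75, 1], [0, 0, 0, 0, 0, -0.5, 1], [0, 0, 0, 0, 0, 0, 1]],
])

```text
clock: 8.4
eef_pos: [465.5, -87.6, 305.7]
eef_rot: [3.139, -0.004, 0.239]
wrist_force: [0.3, 0.9, -3.5]
finger_gap: 11.7
finger_force: 60.0
```

```bash
python3 - <<'E'
from cell import manip, optics
from h import *
s=manip.read_state(); print(s["eef_pos"],s["eef_rot"],s["moment"])
for n in("scene","top"):
    c=optics.camera(n); P=cloud(c)
    for H in (140,): print(n,H,*dish(c,"wide",(545,-68),H))
    # dish-height profile along handle direction
    q=P[(np.hypot(P[...,0]-545,P[...,1]+68)<63)&(P[...,2]>100)&(P[...,2]<170)]; A=np.c_[q[:,:2]-[545,-68],np.ones(len(q))]
    top=q[q[:,2]>np.percentile(q[:,2],50)]; print(len(q),q[:,2].max())
    for lo in(-60,-30,0,30):
        m=(q[:,0]-545>lo)&(q[:,0]-545<lo+30); print(lo,m.sum(),m.any() and np.percentile(q[m,2],97))
E
```

```text
[465.5256941  -87.61867823 305.70894207] [ 3.13942445 -0.00392761  0.23877551] [-0.04535679  0.20653694 -0.04140132]
scene 140 [547.  -67.7] -168.9 167 14 94.5
617 145.99894119983776
-60 162 143.4853495623359
-30 93 143.2948523291746
0 69 143.2366827726055
30 271 142.98811247079743
top 140 [546.2 -68.9] nan 133 0 61.4
272 147.0156457707228
-60 7 144.40235940712998
-30 52 143.62562720637823
0 65 143.71325189910357
30 139 143.63866208659994
```

Emit:
step_arm([
  [[0, 0, 0.152, 0, 0, 0, 1], [0, 0, 0.152, 0, 0, 0, 1], [0, 0, 0, -0.143, -0.5, 0, 1], [0, 0, 0, -0.143, -0.9, 0, 1], [0, 0, 0, -0.143, -0.9, 0, 1]],
])

```text
clock: 9.0
eef_pos: [447.5, 5.3, 301.5]
eef_rot: [-3.141, 0.003, -0.001]
wrist_force: [0.3, -0.1, -2.8]
finger_gap: 11.7
finger_force: 60.0
```

Emit:
step_arm([
  [[0, 0, 0, -0.143, -0.9, 0, 1], [0, 0, 0, -0.143, -0.9, 0, 1], [0, 0, 0, -0.143, -0.9, 0, 1], [0, 0, 0, -0.143, -0.9, 0, 1], [0, 0, 0, 0, -0.525, 0, 1]],
])

```text
clock: 9.5
eef_pos: [424.2, 171.4, 301.6]
eef_rot: [3.141, 0.003, 0.001]
wrist_force: [0.1, 0.1, -2.1]
finger_gap: 11.9
finger_force: 60.0
```

Emit:
step_arm([
  [[0, 0, 0, 0, 0, 0.5, 1], [0, 0, 0, 0, 0, 0.5, 1], [0, 0, 0, 0, 0, 0.4, 1], [0, 0, 0, 0, 0, 0, 1]],
])

```text
clock: 9.9
eef_pos: [424.4, 169.2, 244.1]
eef_rot: [3.14, 0.006, 0.0]
wrist_force: [-0.6, 0.4, -1.7]
finger_gap: 11.5
finger_force: 60.0
```

```bash
python3 - <<'E'
from cell import manip, optics
from h import *
s=manip.read_state(); print(s["eef_pos"],s["eef_rot"],s["moment"])
for n in("scene","top"):
    c=optics.camera(n); np.savez(f"pics/{n}3.npz",**c)
    print(n,*dish(c,"wide",(507,169),s["eef_pos"][2]-162.5))
crop(load("top3"),140,180,100,80,7,"pics/c3.png")
E
```

```text
[424.36612218 169.23728437 244.13056307] [3.13991251e+00 5.70194976e-03 8.25949891e-05] [0.01295779 0.17679251 0.04824593]
scene [507. 169.] 179.2 65 29 94.8
top [507.7 166.8] -168.4 143 4 92.1
```

View pics/c3.png

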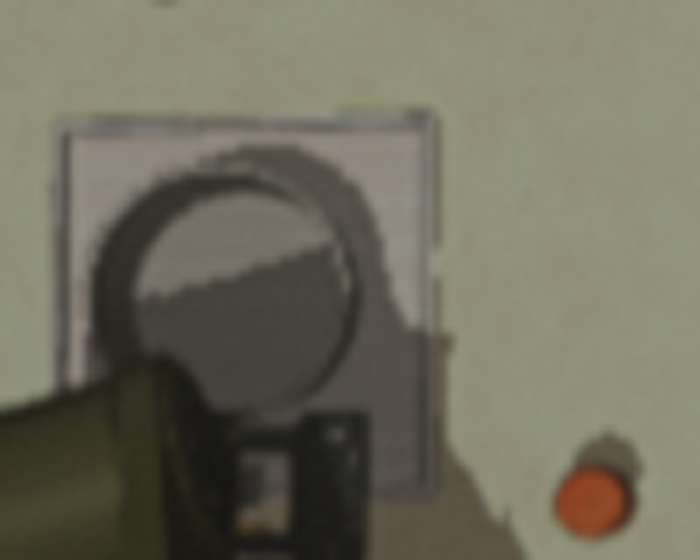

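The dish hangs over the tray, its rim circle at about (225,290) and well inside the tray rim; the opener stands clear at (595,500). Lower the rest of the way.

Emit:
step_arm([
  [[0, 0, 0, 0, 0, 0.25, 1], [0, 0, 0, 0, 0, 0.2, 1], [0, 0, 0, 0, 0, 0, 1], [0, 0, 0, 0, 0, 0, 1]],
])

```text
clock: 10.4
eef_pos: [425.2, 169.4, 229.0]
eef_rot: [3.142, 0.0, -0.0]
wrist_force: [0.5, -0.0, -2.5]
finger_gap: 11.6
finger_force: 60.0
```

Emit:
step_arm([
  [[0, 0, 0, 0, 0, 0.035, 1], [0, 0, 0, 0, 0, 0, 1], [0, 0, 0, 0, 0, 0.035, 1], [0, 0, 0, 0, 0, 0, 1]],
])

```text
clock: 10.8
eef_pos: [425.2, 169.5, 226.2]
eef_rot: [-3.142, -0.0, 0.0]
wrist_force: [-0.2, 0.2, -2.9]
finger_gap: 11.4
finger_force: 60.0
```

Emit:
step_arm([
  [[0, 0, 0, 0, 0, 0.02, 1], [0, 0, 0, 0, 0, 0, 1], [0, 0, 0, 0, 0, 0, 1]],
])

```text
clock: 11.1
eef_pos: [425.2, 169.5, 226.0]
eef_rot: [-3.142, -0.0, 0.0]
wrist_force: [-4.5, -1.3, 8.3]
finger_gap: 11.2
finger_force: 60.0
```

Emit:
step_arm([
  [[0, 0, 0, 0, 0, 0.015, 1], [0, 0, 0, 0, 0, 0, 1], [0, 0, 0, 0, 0, 0, 1]],
])

```text
clock: 11.4
eef_pos: [425.2, 169.5, 225.9]
eef_rot: [-3.142, -0.0, 0.0]
wrist_force: [-9.6, -2.9, 18.3]
finger_gap: 11.5
finger_force: 60.0
```

Emit:
step_arm([
  [[0, 0, 0, 0, 0, -0.035, 0.6], [0, 0, 0, 0, 0, 0, 0.2], [0, 0, 0, 0, 0, 0, -0.1], [0, 0, 0, 0, 0, 0, -0.3], [0, 0, 0, 0, 0, 0, -0.3]],
])

```text
clock: 11.9
eef_pos: [425.2, 169.4, 226.2]
eef_rot: [3.142, 0.0, 0.0]
wrist_force: [-0.3, 0.5, -0.1]
finger_gap: 46.9
finger_force: 0.0
```

Emit:
step_arm([
  [[0, 0, 0, 0, 0, -0.3, -0.5], [0, 0, 0, 0, 0, -0.8, -0.5], [0, 0, 0, 0, 0, -1, -0.5], [0, 0, 0, 0, 0, -0.65, -0.5], [0, 0, 0, 0.044, 0.945, 0, -0.5]],
])

```text
clock: 12.4
eef_pos: [427.2, 133.2, 340.6]
eef_rot: [-3.14, -0.007, 0.004]
wrist_force: [0.2, -0.1, -1.2]
finger_gap: 70.4
finger_force: 0.0
```

Emit:
step_arm([
  [[0, 0, 0, 0.044, 0.945, 0, -0.5], [0, 0, 0, 0.044, 0.945, 0, -0.5], [0, 0, 0, 0.044, 0.945, 0, -0.5], [0, 0, 0, 0.044, 0.945, 0, -0.5], [0, 0, 0, 0.044, 0.945, 0, -0.5]],
])

```text
clock: 12.9
eef_pos: [435.4, -58.9, 337.2]
eef_rot: [3.141, -0.001, 0.0]
wrist_force: [0.9, -0.1, 0.3]
finger_gap: 70.3
finger_force: 0.0
```

Emit:
step_arm([
  [[0, 0, 0, 0.044, 0.945, 0, -0.5], [0, 0, 0, 0.044, 0.945, 0, -0.5], [0, 0, 0, 0.044, 0.945, 0, -0.5], [0, 0, 0, 0.044, 0.945, 0, -0.5], [0, 0, 0, 0.044, 0.945, 0, -0.5]],
])

```text
clock: 13.4
eef_pos: [444.3, -247.9, 337.2]
eef_rot: [3.141, -0.001, -0.0]
wrist_force: [0.3, -0.3, 0.7]
finger_gap: 70.4
finger_force: 0.0
```

Emit:
step_arm([
  [[0, 0, 0, 0.044, 0.945, 0, -0.5], [0, 0, 0, 0.044, 0.945, 0, -0.5], [0, 0, 0, 0.044, 0.945, 0, -0.5], [0, 0, 0, 0.044, 0.945, 0, -0.5], [0, 0, 0, 0.044, 0.945, 0, -0.5]],
])

```text
clock: 13.9
eef_pos: [453.1, -436.8, 337.2]
eef_rot: [3.141, -0.0, -0.0]
wrist_force: [0.8, 0.3, 0.7]
finger_gap: 70.1
finger_force: 0.0
```

Emit:
step_arm([
  [[0, 0, -0.1533, 0, 0, 0, -0.5], [0, 0, -0.1533, 0, 0, 0, -0.5], [0, 0, -0.1533, 0, 0, 0, -0.5], [0, 0, -0.1533, 0, 0, 0, -0.5], [0, 0, 0, 0, 0, 0, -0.5]],
])

```text
clock: 14.4
eef_pos: [453.3, -435.3, 337.1]
eef_rot: [3.141, -0.0, 0.484]
wrist_force: [0.4, -0.1, -0.6]
finger_gap: 70.2
finger_force: 0.0
```

```bash
python3 - <<'E'
from cell import manip, optics
from h import *
s=manip.read_state(); print(s["eef_pos"],s["eef_rot"])
for n in("scene","top"):
    c=optics.camera(n); np.savez(f"pics/{n}4.npz",**c)
    for a in(("wide",(507,169),63),("tall",(513,-224),84)): print(n,a[0],*dish(c,*a))
print(*dish(c,"mid",(526,-397),72))
E
```

```text
[ 453.30205409 -435.30994741  337.09013196] [ 3.14116611e+00 -7.66267424e-05  4.83554670e-01]
scene wide [508.7 169.1] 179.9 240 35 87.5
scene tall [ 515.  -223.7] -56.2 75 1 41.6
top wide [508.5 167.2] -179.1 163 28 85.9
top tall [ 514.7 -224.8] 175.7 99 55 88.1
[ 526.2 -397.1] -152.4 133 24 72.7
```

Emit:
step_arm([
  [[0, 0, 0, 0, 0, 1, -0.5], [0, 0, 0, 0, 0, 1, -0.5], [0, 0, 0, 0, 0, 0.4, -0.5], [0, 0, 0, 0, 0, 0.165, -0.5], [0, 0, 0, 0, 0, 0, 0.2]],
])

```text
clock: 15.0
eef_pos: [453.6, -435.5, 234.2]
eef_rot: [3.141, -0.0, 0.481]
wrist_force: [-0.6, 0.0, 0.6]
finger_gap: 65.5
finger_force: 0.0
```

Emit:
step_arm([
  [[0, 0, 0, 0, 0, 0, 0.6], [0, 0, 0, 0, 0, 0, 0.8], [0, 0, 0, 0, 0, 0, 1], [0, 0, 0, 0, 0, 0, 1], [0, 0, 0, 0, 0, 0, 1]],
])

```text
clock: 15.5
eef_pos: [453.4, -435.4, 233.9]
eef_rot: [3.141, -0.0, 0.482]
wrist_force: [-0.6, 0.2, -0.1]
finger_gap: 25.7
finger_force: 0.0
```

Emit:
step_arm([
  [[0, 0, 0, 0, 0, 0, 1], [0, 0, 0, 0, 0, 0, 1], [0, 0, 0, 0, 0, 0, 1]],
])

```text
clock: 15.8
eef_pos: [453.4, -435.4, 233.7]
eef_rot: [3.142, -0.0, 0.482]
wrist_force: [0.3, -0.2, 0.3]
finger_gap: 11.8
finger_force: 60.0
```

Emit:
step_arm([
  [[0, 0, 0, 0, 0, -0.2, 1], [0, 0, 0, 0, 0, -0.6, 1], [0, 0, 0, 0, 0, -1, 1], [0, 0, 0, 0, 0, -0.7, 1], [0, 0, 0, 0, 0, -0.3, 1]],
])

```text
clock: 16.3
eef_pos: [453.4, -435.3, 349.0]
eef_rot: [3.138, -0.001, 0.482]
wrist_force: [0.8, -0.3, -0.8]
finger_gap: 11.2
finger_force: 60.0
```

Emit:
step_arm([
  [[0, 0, -0.1867, 0, 0, 0, 1], [0, 0, -0.1867, 0, 0, 0, 1], [0, 0, -0.1867, 0, 0, 0, 1], [0, 0, -0.1867, 0, 0, 0, 1], [0, 0, -0.1867, 0, 0, 0, 1]],
])

```text
clock: 16.8
eef_pos: [453.3, -435.3, 344.7]
eef_rot: [-3.14, -0.001, 1.221]
wrist_force: [-0.1, -0.6, -2.4]
finger_gap: 11.2
finger_force: 60.0
```

Emit:
step_arm([
  [[0, 0, -0.1867, 0, 0, 0, 1], [0, 0, -0.1867, 0, 0, 0, 1], [0, 0, -0.1867, 0, 0, 0, 1], [0, 0, -0.1867, 0, 0, 0, 1], [0, 0, -0.1867, 0, 0, 0, 1]],
])

```text
clock: 17.3
eef_pos: [453.3, -435.3, 344.7]
eef_rot: [-3.141, -0.001, 1.954]
wrist_force: [0.2, -0.7, -1.6]
finger_gap: 11.8
finger_force: 60.0
```

Emit:
step_arm([
  [[0, 0, -0.1867, 0, 0, 0, 1], [0, 0, 0, 0.4, 0.34, 0, 1], [0, 0, 0, 0.861, 0.728, 0, 1], [0, 0, 0, 0.861, 0.728, 0, 1], [0, 0, 0, 0.861, 0.728, 0, 1]],
])

```text
clock: 17.8
eef_pos: [481.0, -279.9, 344.8]
eef_rot: [-3.141, -0.001, 2.094]
wrist_force: [0.5, 0.1, -1.2]
finger_gap: 11.2
finger_force: 60.0
```

Emit:
step_arm([
  [[0, 0, 0, 0.861, 0.728, 0, 1], [0, 0, 0, 0.861, 0.728, 0, 1], [0, 0, 0, 0.861, 0.728, 0, 1], [0, 0, 0, 0.861, 0.728, 0, 1], [0, 0, 0, 0.861, 0.728, 0, 1]],
])

```text
clock: 18.3
eef_pos: [520.9, -57.8, 345.1]
eef_rot: [-3.141, -0.001, 2.095]
wrist_force: [0.8, -0.6, -2.7]
finger_gap: 11.8
finger_force: 60.0
```

Emit:
step_arm([
  [[0, 0, 0, 0.861, 0.728, 0, 1], [0, 0, 0, 0.861, 0.728, 0, 1], [0, 0, 0, 0.861, 0.728, 0, 1], [0, 0, 0, 0.461, 0.388, 0, 1], [0, 0, 0, 0, 0, 0, 1]],
])

```text
clock: 18.8
eef_pos: [549.2, 100.0, 344.7]
eef_rot: [-3.14, -0.001, 2.098]
wrist_force: [-0.3, -0.5, -1.8]
finger_gap: 11.6
finger_force: 60.0
```

```bash
python3 - <<'E'
from cell import manip, optics
from h import *
s=manip.read_state(); print(s["eef_pos"],s["eef_rot"],s["moment"])
for n in("scene","top"):
    c=optics.camera(n); np.savez(f"pics/{n}5.npz",**c)
    print(n,*dish(c,"mid",(508,168),s["eef_pos"][2]-162.5))
    print(n,*dish(c,"mid",(508,168),s["eef_pos"][2]-162.5-1))
    P=cloud(c); q=P[(np.hypot(P[...,0]-508,P[...,1]-168)<50)&(P[...,2]>130)]
    for lo in(-48,-24,0,24):
        for ax in(0,1):
            t=q[:,ax]-(508,168)[ax]; m=(t>lo)&(t<lo+24); print(lo,ax,m.sum(),m.any() and np.percentile(q[m,2],95).round(1),end="; ")
    print()
E
```

```text
[549.19865372  99.97401498 344.70293728] [-3.14049144e+00 -7.87752830e-04  2.09799070e+00] [-0.18472488 -0.19479434  0.0311353 ]
scene [503.4 173.1] -60.5 216 74 93.8
scene [503.5 173.2] -60.3 231 77 91.7
-48 0 335 479.5; -48 1 473 476.3; -24 0 311 473.4; -24 1 1070 468.0; 0 0 518 462.6; 0 1 174 182.4; 24 0 645 453.1; 24 1 109 183.7; 
top [509.9 169.8] nan 2 0 46.5
top [509.9 169.8] nan 2 0 46.5
-48 0 55 482.7; -48 1 456 480.3; -24 0 187 476.9; -24 1 72 472.8; 0 0 197 468.3; 0 1 0 False; 24 0 96 460.7; 24 1 3 136.7;
```

Emit:
step_arm([
  [[0, 0, 0, 0, 0, 0.4, 1], [0, 0, 0, 0, 0, 0.35, 1], [0, 0, 0, 0, 0, 0, 1], [0, 0, 0, 0, 0, 0, 1]],
])

```text
clock: 19.3
eef_pos: [549.3, 96.7, 315.5]
eef_rot: [-3.141, -0.0, 2.094]
wrist_force: [-0.1, -0.4, -3.0]
finger_gap: 11.5
finger_force: 60.0
```

```bash
python3 - <<'E'
from cell import manip, optics
from h import *
s=manip.read_state(); print(s["eef_pos"],s["eef_rot"],s["moment"])
for n in("scene","top"):
    c=optics.camera(n); np.savez(f"pics/{n}6.npz",**c)
    H=s["eef_pos"][2]-162
    print(n,*dish(c,"mid",(508,168),H)); print(*dish(c,"wide",(508,168),63))
E
python3 -c "
from h import *
a=load('scene6')['frame'][175:255,170:290];b=load('top6')['frame'][170:260,130:230]
cv2.imwrite('pics/c4.png',np.hstack([cv2.resize(a,(480,400),interpolation=2),cv2.resize(b,(320,400),interpolation=2)[:, :]])[...,::-1])"
```

```text
[549.31159295  96.74013073 315.54036592] [-3.14090343e+00 -2.54229754e-04  2.09383759e+00] [-0.18644279 -0.1390893  -0.01766645]
scene [504.2 170.1] -61.4 203 77 94.4
[508.5 169.2] -180.0 154 34 88.3Traceback (most recent call last):
  File "<stdin>", line 7, in <module>
  File "h.py", line 22, in dish
    return f.round(1),np.degrees(a).round(1),len(q),len(g),d[d<95].max().round(1)
                                                           ~~~~~~~~~~~^^
    return umr_maximum(a, axis, None, out, keepdims, initial, where)
ValueError: zero-size array to reduction operation maximum which has no identity
```

View pics/c4.png

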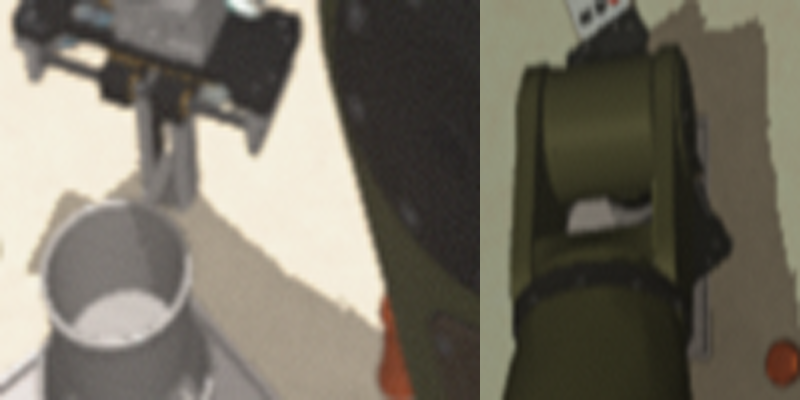

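The left half shows the middle dish held level above the wide one, its rim centred at about (117,275); the right half shows the arm hiding the nest from the top camera. Nudge 2 mm in x and lower.

Emit:
step_arm([
  [[0, 0, 0, -0.036, 0.037, 0.4, 1], [0, 0, 0, 0, 0, 0.4, 1], [0, 0, 0, 0, 0, 0.35, 1], [0, 0, 0, 0, 0, 0.25, 1], [0, 0, 0, 0, 0, 0, 1]],
])

```text
clock: 19.9
eef_pos: [551.1, 96.7, 258.5]
eef_rot: [-3.14, -0.001, 2.095]
wrist_force: [0.7, -0.5, -1.6]
finger_gap: 11.3
finger_force: 60.0
```

```bash
python3 - <<'E'
from cell import manip, optics
from h import *
s=manip.read_state(); print(s["eef_pos"],s["wrist_force"])
c=optics.camera("scene"); np.savez("pics/scene7.npz",**c)
H=s["eef_pos"][2]-162
for k in(-2,0,2): print(*dish(c,"mid",(508,168),H+k))
print(*dish(c,"wide",(508,168),63))
E
```

```text
[551.09417223  96.74740726 258.54136771] [ 0.66298136 -0.51211782 -1.62107327]
[505.3 170. ] -60.6 216 69 94.6
[505.4 170.1] -60.1 185 69 94.7
[505.4 170. ] -59.9 158 58 94.9
[508.4 169.1] -162.2 148 42 87.3
```

Emit:
step_arm([
  [[0, 0, 0, 0, 0, 0.2, 1], [0, 0, 0, 0, 0, 0.15, 1], [0, 0, 0, 0, 0, 0, 1], [0, 0, 0, 0, 0, 0, 1]],
])

```text
clock: 20.35
eef_pos: [551.3, 96.8, 245.7]
eef_rot: [-3.142, -0.0, 2.095]
wrist_force: [0.6, 0.3, -0.4]
finger_gap: 11.8
finger_force: 60.0
```

Emit:
step_arm([
  [[0, 0, 0, 0, 0, 0.03, 1], [0, 0, 0, 0, 0, 0, 1], [0, 0, 0, 0, 0, 0.03, 1], [0, 0, 0, 0, 0, 0, 1]],
])

```text
clock: 20.75
eef_pos: [551.2, 96.8, 243.2]
eef_rot: [-3.142, -0.0, 2.095]
wrist_force: [0.5, 0.5, -1.5]
finger_gap: 11.6
finger_force: 60.0
```

Emit:
step_arm([
  [[0, 0, 0, 0, 0, 0.02, 1], [0, 0, 0, 0, 0, 0, 1], [0, 0, 0, 0, 0, 0, 1]],
])

```text
clock: 21.05
eef_pos: [551.3, 96.8, 242.4]
eef_rot: [3.142, -0.0, 2.095]
wrist_force: [0.1, 0.5, -1.1]
finger_gap: 11.6
finger_force: 60.0
```

Emit:
step_arm([
  [[0, 0, 0, 0, 0, 0.025, 1], [0, 0, 0, 0, 0, 0, 1], [0, 0, 0, 0, 0, 0.015, 1], [0, 0, 0, 0, 0, 0, 1]],
])

```text
clock: 21.45
eef_pos: [551.2, 96.8, 240.7]
eef_rot: [-3.141, -0.0, 2.095]
wrist_force: [-0.5, -0.6, -1.5]
finger_gap: 11.3
finger_force: 60.0
```

Emit:
step_arm([
  [[0, 0, 0, 0, 0, 0.02, 1], [0, 0, 0, 0, 0, 0, 1], [0, 0, 0, 0, 0, 0, 1]],
])

```text
clock: 21.75
eef_pos: [551.3, 96.8, 240.0]
eef_rot: [-3.142, 0.0, 2.095]
wrist_force: [0.6, 0.8, -1.9]
finger_gap: 11.5
finger_force: 60.0
```

Emit:
step_arm([
  [[0, 0, 0, 0, 0, 0.015, 1], [0, 0, 0, 0, 0, 0, 1], [0, 0, 0, 0, 0, 0, 1]],
])

```text
clock: 22.05
eef_pos: [551.3, 96.8, 239.6]
eef_rot: [3.141, 0.0, 2.095]
wrist_force: [-0.3, 0.1, 0.8]
finger_gap: 11.2
finger_force: 60.0
```

Emit:
step_arm([
  [[0, 0, 0, 0, 0, 0.015, 1], [0, 0, 0, 0, 0, 0, 1], [0, 0, 0, 0, 0, 0, 1]],
])

```text
clock: 22.35
eef_pos: [551.4, 96.8, 239.5]
eef_rot: [3.141, 0.0, 2.095]
wrist_force: [-1.0, -0.4, 6.5]
finger_gap: 11.6
finger_force: 60.0
```

Emit:
step_arm([
  [[0, 0, 0, 0, 0, -0.03, 0.6], [0, 0, 0, 0, 0, 0, 0.2], [0, 0, 0, 0, 0, 0, -0.1], [0, 0, 0, 0, 0, 0, -0.3], [0, 0, 0, 0, 0, 0, -0.3]],
])

```text
clock: 22.85
eef_pos: [551.2, 96.8, 239.9]
eef_rot: [-3.141, -0.0, 2.095]
wrist_force: [-0.0, 0.8, 0.7]
finger_gap: 47.3
finger_force: 0.0
```

Emit:
step_arm([
  [[0, 0, 0, 0, 0, -0.3, -0.5], [0, 0, 0, 0, 0, -0.8, -0.5], [0, 0, 0, 0, 0, -1, -0.5], [0, 0, 0, 0, 0, -0.9, -0.5], [0, 0, 0, -0.667, -0.815, 0, -0.5]],
])

```text
clock: 23.35
eef_pos: [537.1, 59.3, 365.8]
eef_rot: [3.133, 0.004, 2.098]
wrist_force: [0.7, -0.8, -0.1]
finger_gap: 70.1
finger_force: 0.0
```

Emit:
step_arm([
  [[0, 0, 0, -0.667, -0.815, 0, -0.5], [0, 0, 0, -0.667, -0.815, 0, -0.5], [0, 0, 0, -0.667, -0.815, 0, -0.5], [0, 0, 0, -0.667, -0.815, 0, -0.5], [0, 0, 0, -0.667, -0.815, 0, -0.5]],
])

```text
clock: 23.85
eef_pos: [461.0, -141.0, 361.1]
eef_rot: [3.141, 0.001, 2.095]
wrist_force: [0.5, -0.2, 0.1]
finger_gap: 70.3
finger_force: 0.0
```

Emit:
step_arm([
  [[0, 0, 0, -0.667, -0.815, 0, -0.5], [0, 0, 0, -0.667, -0.815, 0, -0.5], [0, 0, -0.1768, 0, 0, 0, -0.5], [0, 0, -0.1768, 0, 0, 0, -0.5], [0, 0, -0.1768, 0, 0, 0, -0.5]],
])

```text
clock: 24.35
eef_pos: [431.9, -218.8, 361.0]
eef_rot: [3.142, 0.001, 2.516]
wrist_force: [0.5, -0.1, -0.5]
finger_gap: 70.7
finger_force: 0.0
```

Emit:
step_arm([
  [[0, 0, -0.1768, 0, 0, 0, -0.5], [0, 0, -0.1768, 0, 0, 0, -0.5], [0, 0, -0.1768, 0, 0, 0, -0.5], [0, 0, -0.1768, 0, 0, 0, -0.5], [0, 0, 0, 0, 0, 0, -0.5]],
])

```text
clock: 24.85
eef_pos: [432.1, -218.4, 360.8]
eef_rot: [-3.141, 0.001, 3.069]
wrist_force: [0.3, 0.4, -0.3]
finger_gap: 70.6
finger_force: 0.0
```

```bash
python3 - <<'E'
from cell import manip, optics
from h import *
s=manip.read_state(); print(s["eef_pos"],s["eef_rot"])
for n in("scene","top"):
    c=optics.camera(n); np.savez(f"pics/{n}8.npz",**c)
    for a in(("wide",(508,169),63),("mid",(508,169),78),("tall",(513,-224),84)):
        try: print(n,a[0],*dish(c,*a))
        except ValueError: pass
E
python3 -c "
from h import *
a=load('scene8')['frame'][185:265,170:290];b=load('top8')['frame'][170:260,130:230]
cv2.imwrite('pics/c5.png',np.hstack([cv2.resize(a,(480,400),interpolation=2),cv2.resize(b,(320,400),interpolation=2)[:, :]])[...,::-1])"
```

```text
[ 432.10950961 -218.41562838  360.83573981] [-3.14124235e+00  6.49046886e-04  3.06895921e+00]
scene wide [508.8 169. ] -169.4 199 38 88.6
scene mid [505.9 170. ] -60.2 182 41 86.7
scene tall [ 515.1 -223. ] nan 38 0 40.0
top wide [508.6 167.3] -172.5 167 29 86.4
top mid [506.  168.1] -59.8 145 40 87.4
top tall [ 515.2 -224.8] nan 77 0 37.2
```

View pics/c5.png

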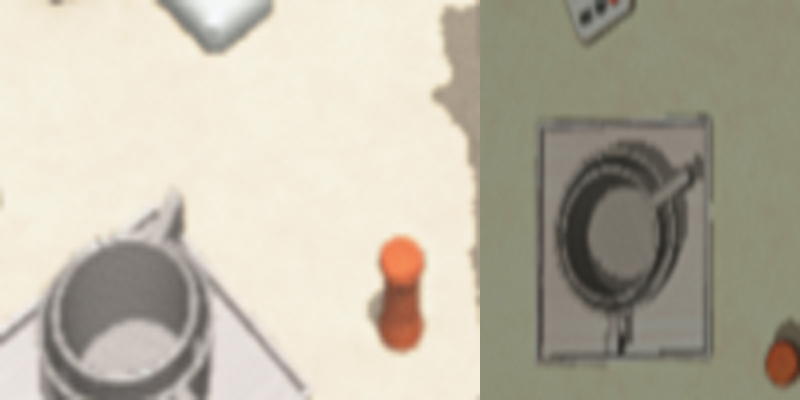

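The picture shows the middle dish seated in the wide one, with handles at about 180° and -60°, and the opener upright. Now grip the narrow dish.

Emit:
step_arm([
  [[0, 0, 0, -0.03, 0, 1, -0.5], [0, 0, 0, 0, 0, 1, -0.5], [0, 0, 0, 0, 0, 0.6, -0.5], [0, 0, 0, 0, 0, 0.26, -0.5], [0, 0, 0, 0, 0, 0, 0.2]],
])

```text
clock: 25.45
eef_pos: [433.4, -218.5, 245.1]
eef_rot: [3.141, -0.001, 3.065]
wrist_force: [-0.1, 0.9, 0.2]
finger_gap: 65.1
finger_force: 0.0
```

Emit:
step_arm([
  [[0, 0, 0, 0, 0, 0, 0.6], [0, 0, 0, 0, 0, 0, 0.8], [0, 0, 0, 0, 0, 0, 1], [0, 0, 0, 0, 0, 0, 1], [0, 0, 0, 0, 0, 0, 1]],
])

```text
clock: 25.95
eef_pos: [433.4, -218.6, 246.0]
eef_rot: [-3.141, 0.0, 3.067]
wrist_force: [0.5, -0.3, 0.5]
finger_gap: 25.8
finger_force: 0.0
```

Emit:
step_arm([
  [[0, 0, 0, 0, 0, 0, 1], [0, 0, 0, 0, 0, 0, 1], [0, 0, 0, 0, 0, 0, 1]],
])

```text
clock: 26.25
eef_pos: [433.4, -218.6, 245.7]
eef_rot: [-3.142, 0.0, 3.067]
wrist_force: [-0.2, -0.9, 0.6]
finger_gap: 11.6
finger_force: 60.0
```

```bash
python3 - <<'E'
from cell import manip, optics
from h import *
s=manip.read_state(); print(s["eef_pos"],s["eef_rot"],s["wrist_force"])
for n in("scene","top"):
    c=optics.camera(n); print(n,*dish(c,"tall",(515,-224),84))
E
```

```text
[ 433.38988538 -218.60771816  245.68280781] [-3.14151010e+00  5.22196092e-05  3.06656867e+00] [-0.18080738 -0.91041355  0.55062995]
scene [ 515.9 -224.5] nan 7 0 35.9
top [ 515.1 -226.4] nan 83 0 37.1
```

Emit:
step_arm([
  [[0, 0, 0, 0, 0, -0.2, 1], [0, 0, 0, 0, 0, -0.6, 1], [0, 0, 0, 0, 0, -1, 1], [0, 0, 0, 0, 0, -0.8, 1], [0, 0, 0, 0, 0, -0.3, 1]],
])

```text
clock: 26.85
eef_pos: [433.4, -218.6, 364.9]
eef_rot: [-3.14, 0.004, 3.067]
wrist_force: [-0.5, -0.0, -2.4]
finger_gap: 11.6
finger_force: 60.0
```

Emit:
step_arm([
  [[0, 0, 0.1837, 0, 0, 0, 1], [0, 0, 0.1837, 0, 0, 0, 1], [0, 0, 0.1837, 0, 0, 0, 1], [0, 0, 0.1837, 0, 0, 0, 1], [0, 0, 0.1837, 0, 0, 0, 1]],
])

```text
clock: 27.35
eef_pos: [433.3, -218.5, 360.7]
eef_rot: [-3.141, -0.002, 2.339]
wrist_force: [-0.2, -0.3, -0.5]
finger_gap: 11.5
finger_force: 60.0
```

Emit:
step_arm([
  [[0, 0, 0.1837, 0, 0, 0, 1], [0, 0, 0.1837, 0, 0, 0, 1], [0, 0, 0.1837, 0, 0, 0, 1], [0, 0, 0.1837, 0, 0, 0, 1], [0, 0, 0.1837, 0, 0, 0, 1]],
])

```text
clock: 27.85
eef_pos: [433.3, -218.5, 360.7]
eef_rot: [-3.14, -0.001, 1.618]
wrist_force: [-0.2, -0.6, -1.2]
finger_gap: 11.5
finger_force: 60.0
```

Emit:
step_arm([
  [[0, 0, 0.1837, 0, 0, 0, 1], [0, 0, 0.1837, 0, 0, 0, 1], [0, 0, 0.1837, 0, 0, 0, 1], [0, 0, 0.1837, 0, 0, 0, 1], [0, 0, 0, 0, 0, 0, 1]],
])

```text
clock: 28.35
eef_pos: [433.3, -218.5, 360.8]
eef_rot: [-3.14, -0.0, 1.044]
wrist_force: [-0.1, -1.0, -1.0]
finger_gap: 11.7
finger_force: 60.0
```

Emit:
step_arm([
  [[0, 0, 0, 0.5, -0.1441, 0, 1], [0, 0, 0, 0.945, -0.2723, 0, 1], [0, 0, 0, 0.945, -0.2723, 0, 1], [0, 0, 0, 0.945, -0.2723, 0, 1], [0, 0, 0, 0.945, -0.2723, 0, 1]],
])

```text
clock: 28.85
eef_pos: [476.4, -44.1, 361.2]
eef_rot: [-3.141, 0.0, 1.052]
wrist_force: [0.7, -0.7, -1.6]
finger_gap: 11.6
finger_force: 60.0
```

Emit:
step_arm([
  [[0, 0, 0, 0.945, -0.2723, 0, 1], [0, 0, 0, 0.945, -0.2723, 0, 1], [0, 0, 0, 0.945, -0.2723, 0, 1], [0, 0, 0, 0.945, -0.2723, 0, 1], [0, 0, 0, 0.945, -0.2723, 0, 1]],
])

```text
clock: 29.35
eef_pos: [523.8, 146.9, 361.1]
eef_rot: [-3.141, 0.0, 1.052]
wrist_force: [1.2, -0.3, -1.2]
finger_gap: 11.6
finger_force: 60.0
```

Emit:
step_arm([
  [[0, 0, 0, 0.945, -0.2723, 0, 1], [0, 0, 0, 0.945, -0.2723, 0, 1], [0, 0, 0, 0.445, -0.128, 0, 1], [0, 0, 0, 0, 0, 0, 1], [0, 0, 0, 0, 0, 0, 1]],
])

```text
clock: 29.85
eef_pos: [547.1, 239.4, 360.9]
eef_rot: [-3.141, 0.001, 1.05]
wrist_force: [1.0, -0.2, -1.6]
finger_gap: 11.5
finger_force: 60.0
```

```bash
python3 - <<'E'
from cell import manip, optics
from h import *
s=manip.read_state(); print(s["eef_pos"],s["eef_rot"],s["wrist_force"],s["moment"])
for n in("scene","top"):
    c=optics.camera(n); np.savez(f"pics/{n}9.npz",**c)
    try: print(n,*dish(c,"tall",(506,168),s["eef_pos"][2]-162)); print(*dish(c,"mid",(506,168),78))
    except ValueError: pass
E
```

```text
[547.0846971  239.43132294 360.87247679] [-3.14087253e+00  1.01560516e-03  1.05017595e+00] [ 0.96990845 -0.22444062 -1.55235617] [ 0.05793589 -0.0695766  -0.01407934]
scene [502.7 165. ] 60.4 163 28 57.9
[506.  170.2] -62.4 132 7 89.5
top [502.9 162.8] 61.4 131 58 82.0
[506.1 167.8] -59.9 91 39 87.5
```

Emit:
step_arm([
  [[0, 0, 0, 0.135, 0.01, 0, 1], [0, 0, 0, 0, 0, 0.4, 1], [0, 0, 0, 0, 0, 0.4, 1], [0, 0, 0, 0, 0, 0, 1], [0, 0, 0, 0, 0, 0, 1]],
])

```text
clock: 30.45
eef_pos: [550.5, 243.8, 330.1]
eef_rot: [-3.142, -0.0, 1.047]
wrist_force: [0.1, 0.3, -1.4]
finger_gap: 11.8
finger_force: 60.0
```

```bash
python3 - <<'E'
from cell import manip, optics
from h import *
s=manip.read_state(); print(s["eef_pos"],s["wrist_force"])
for n in("scene","top"):
    c=optics.camera(n); np.savez(f"pics/{n}10.npz",**c)
    try: print(n,*dish(c,"tall",(506,168),s["eef_pos"][2]-162)); print(*dish(c,"mid",(506,168),78))
    except ValueError: pass
E
```

```text
[550.45985287 243.80847196 330.08454482] [ 0.14841192  0.32537024 -1.38139842]
scene [505.9 169.8] 60.3 157 29 58.3
[505.8 170.3] -61.5 126 13 89.1
top [506.2 168. ] 61.1 127 49 80.7
[506.  167.6] -59.5 95 39 87.4
```

Concentric within 1 mm in both views. Lower it.

Emit:
step_arm([
  [[0, 0, 0, 0, 0, 0.4, 1], [0, 0, 0, 0, 0, 0.5, 1], [0, 0, 0, 0, 0, 0.4, 1], [0, 0, 0, 0, 0, 0.2, 1], [0, 0, 0, 0, 0, 0, 1]],
])

```text
clock: 31.05
eef_pos: [550.3, 244.0, 269.4]
eef_rot: [-3.141, 0.001, 1.047]
wrist_force: [-0.2, 0.5, -2.4]
finger_gap: 11.6
finger_force: 60.0
```

Emit:
step_arm([
  [[0, 0, 0, 0, 0, 0.2, 1], [0, 0, 0, 0, 0, 0.05, 1], [0, 0, 0, 0, 0, 0, 1], [0, 0, 0, 0, 0, 0, 1]],
])

```text
clock: 31.45
eef_pos: [550.3, 244.1, 260.0]
eef_rot: [3.141, -0.0, 1.047]
wrist_force: [-0.1, -0.3, -1.5]
finger_gap: 11.5
finger_force: 60.0
```

Emit:
step_arm([
  [[0, 0, 0, 0, 0, 0.05, 1], [0, 0, 0, 0, 0, 0, 1], [0, 0, 0, 0, 0, 0.04, 1], [0, 0, 0, 0, 0, 0, 1]],
])

```text
clock: 31.85
eef_pos: [550.2, 244.0, 255.9]
eef_rot: [-3.141, 0.0, 1.047]
wrist_force: [0.7, -0.4, -1.7]
finger_gap: 11.4
finger_force: 60.0
```

Emit:
step_arm([
  [[0, 0, 0, 0, 0, 0.02, 1], [0, 0, 0, 0, 0, 0, 1], [0, 0, 0, 0, 0, 0, 1]],
])

```text
clock: 32.15
eef_pos: [550.3, 244.0, 255.2]
eef_rot: [3.142, 0.0, 1.047]
wrist_force: [0.2, -0.1, -1.7]
finger_gap: 11.6
finger_force: 60.0
```

Emit:
step_arm([
  [[0, 0, 0, 0, 0, 0.015, 1], [0, 0, 0, 0, 0, 0, 1], [0, 0, 0, 0, 0, 0, 1]],
])

```text
clock: 32.45
eef_pos: [550.3, 244.1, 254.8]
eef_rot: [3.141, -0.0, 1.047]
wrist_force: [0.9, 0.0, -0.4]
finger_gap: 11.8
finger_force: 60.0
```

Emit:
step_arm([
  [[0, 0, 0, 0, 0, 0.02, 1], [0, 0, 0, 0, 0, 0, 1], [0, 0, 0, 0, 0, 0, 1]],
])

```text
clock: 32.75
eef_pos: [550.4, 244.1, 254.6]
eef_rot: [3.141, -0.001, 1.047]
wrist_force: [-2.1, 0.8, 6.0]
finger_gap: 11.5
finger_force: 60.0
```

Emit:
step_arm([
  [[0, 0, 0, 0, 0, -0.03, 0.6], [0, 0, 0, 0, 0, 0, 0.2], [0, 0, 0, 0, 0, 0, -0.1], [0, 0, 0, 0, 0, 0, -0.3], [0, 0, 0, 0, 0, 0, -0.3]],
])

```text
clock: 33.25
eef_pos: [550.2, 244.0, 255.0]
eef_rot: [-3.141, 0.0, 1.047]
wrist_force: [-0.2, 0.7, -0.3]
finger_gap: 47.3
finger_force: 0.0
```

Emit:
step_arm([
  [[0, 0, 0, 0, 0, -0.3, -0.4], [0, 0, 0, 0, 0, -0.8, -0.4], [0, 0, 0, 0, 0, -1, -0.4], [0, 0, 0, 0, 0, -1, -0.4], [0, 0, 0, 0, 0, -0.3, -0.4]],
])

```text
clock: 33.75
eef_pos: [550.1, 244.0, 396.6]
eef_rot: [3.137, -0.005, 1.047]
wrist_force: [-0.3, 0.7, -0.2]
finger_gap: 65.9
finger_force: 0.0
```

Emit:
step_arm([
  [[0, 0, 0, -0.9, 0.5, 0, -0.4], [0, 0, 0, -0.95, 0.55, 0, -0.4], [0, 0, 0, -0.95, 0.55, 0, -0.4], [0, 0, 0, -0.95, 0.55, 0, -0.4], [0, 0, 0, -0.95, 0.55, 0, -0.4]],
])

```text
clock: 34.25
eef_pos: [549.2, 25.6, 391.3]
eef_rot: [3.142, -0.0, 1.047]
wrist_force: [1.4, -0.6, -0.3]
finger_gap: 65.6
finger_force: 0.0
```

Emit:
step_arm([
  [[0, 0, 0, -0.95, 0.55, 0, -0.4], [0, 0, 0, -0.95, 0.55, 0, -0.4], [0, 0, 0, -0.95, 0.55, 0, -0.4], [0, 0, 0, -0.95, 0.55, 0, -0.4], [0, 0, 0, 0, 0, 0, -0.4]],
])

```text
clock: 34.75
eef_pos: [549.3, -152.6, 390.9]
eef_rot: [-3.142, 0.001, 1.042]
wrist_force: [-0.1, 0.7, 0.1]
finger_gap: 65.4
finger_force: 0.0
```

```bash
python3 - <<'E'
from cell import manip, optics
from h import *
s=manip.read_state(); print(s["eef_pos"],s["clock"])
for n in("scene","top"):
    c=optics.camera(n); np.savez(f"pics/{n}11.npz",**c)
    for a in(("wide",(508,169),63),("mid",(506,169),78),("tall",(506,169),93)): print(n,*dish(c,*a))
a=load('scene11')['frame'][125:275,110:330];b=load('top11')['frame'][130:260,130:260]
cv2.imwrite('pics/c6.png',np.hstack([cv2.resize(a,(440,400),interpolation=2),cv2.resize(b,(360,400),interpolation=2)])[...,::-1])
E
```

```text
[ 549.25805627 -152.60568755  390.94617213] 34.75
scene [509.1 169. ] 166.9 181 47 89.7
scene [506.1 170.1] -44.4 128 55 88.7
scene [505.9 170. ] 60.4 143 69 87.2
top [508.5 167.1] -178.8 163 29 85.7
top [506.1 168. ] -60.2 141 39 88.5
top [505.8 168. ] 60.3 109 56 88.3
```

View pics/c6.png

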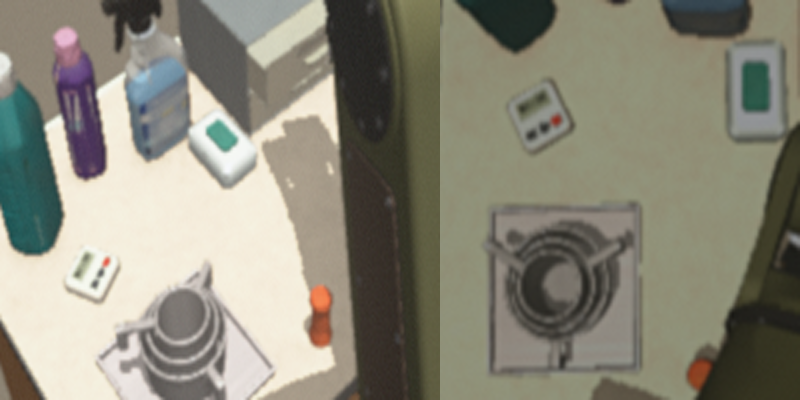

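The picture shows the nest complete and level in the tray, with handles at about 180°, -60° and 60°. The opener is upright at (320,315), and the timer and wipes are where they were.

```bash
python3 -c "
from cell import workorder
print(workorder.sign_off())"
```

```text
the job is handed in; nothing more can be done
None
```

The job is done and handed in at about 35 s: the three dishes are nested on the tray with their handles at about 180°, -60° and 60°, the opener stands upright on the worktop off the tray, and the arm never touched the timer, wipes or label roll.

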